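# Click the projector's picture wheel round to the star

### The arm

A 6-joint arm with a two-finger parallel gripper is mounted at the origin on the work surface. World frame = base frame: x ahead of the robot, y to its left, z up, the work surface at z = 0. Lengths are in mm, angles in degrees, forces in N, time in s.
With the tool pointing down it reaches from about 300 to 850 mm from the base axis. Payload 4.2 kg.
Tool frame: the origin (TCP) lies between the finger pads; the fingertips stand 19 mm ahead of it and the grasp point (between the pads) is the TCP (env.tips_ahead is the distance from the TCP to the fingertips, in mm); z points along the fingers, y is the direction in which the jaws open and shut (so a half turn about z gives the same grasp; the last joint's range is limited). The gripper opens to 91 mm and grips with 3 to 60 N. Pads are 32 mm wide; open, the fingers measure 118 mm over their backs; the gripper's body (76 mm by 178 mm) begins 60 mm behind the grasp point.
Start: joints at [-77.521, 18.312, 89.639, -0, 72.044, -1.146], TCP at [135.452, -558.833, 232.976] pointing down, gripper open.
Joint ranges: [-177.97, 177.97], [-48.28, 115.42], [12.27, 149.76], [-77.06, 257.06], [2.81, 150.46], [-146.56, 146.56]. Speed limits (degrees/s): [147.25, 147.25, 180, 180, 180, 180].

### API

Orientations are given as [roll, pitch, yaw] about the fixed x, y, z axes, in that order (R = Rz(yaw) Ry(pitch) Rx(roll)).
In Python, from workcell import telemetry, viewer, job_done, env gives the robot as it stands. The module is installed in compiled form; this text tells all that it offers.
- The arm moves only by the shell command python3 -m jog 'ROWS' [FORCE]. ROWS is JSON, a list of rows, each a list of 3 entries, a list of its own where there are three numbers: the shift along the tool's x, y, z in cm, then the turn about the tool's z in degrees, then the opening, from 0 (shut) to 1 (fully open). A call has 1 to 10 rows; each row shifts and turns the pose as measured when the row begins, along the tool's axes as they then stand; what a row does not reach is not made up. A row lasts 1/8 s, in which the tool goes at most 62.5 mm and 10.7 degrees, less where a joint would pass 70% of its speed; a pose out of reach is approached as far as the arm can. A call is refused whole if a number of a shift passes 6.25 or a number of a turn 10.7, either way. A call with a gripper value outside its range is refused whole. The fingers move at their own pace and stop on an object; FORCE is the grip in N (left out, the last holds). Time passes only in rows, so rows that do not move let the fingers close. It gives the time, the measured TCP pose, the force and the opening at its end, in the units of the state.
- telemetry.state(): the state, without advancing time (a new reading comes with each control period).
- viewer.grab_frame(name): name is "scene" or "top"; returns a dict with "color" (480x640x3 uint8, red, green, blue), "K" (3x3 intrinsics, pixels), "rvec" (rotation vector, rad) and "tvec" (3), from world to camera coordinates, as OpenCV has them. Camera axes: x right, y down, z forward; pixel columns grow to the right and rows downward; lengths in mm; the calibration is good to about 2 mm. A picture is of the moment at which its call begins. There is no depth.
- job_done(): hands the job in, once; it reports no verdict.
The state is a dict: "time_s": time; "qpos": joint angles; "qvel": joint speeds; "effort": joint torques, N m; "ee_pos": TCP position; "ee_rot": TCP orientation; "force": force on the tool from outside, world axes, zero at the start; "torque": the same for the moment, N m; "gripper_width": finger opening in mm.
Only numpy, scipy, OpenCV 4.12 (cv2) and the standard library are available. Lean on these libraries where they do the work, as an engineer would, in place of code of your own. Each camera call takes 0.05 s, during which the arm holds its last target. There are 200 camera calls.

### The job

Set the light projector on the cart to its star picture: with a fingertip, push the black tab that stands up from its picture wheel round, click by click, until the tab points at the star, then move clear. Only push the tab, do not pull the wheel up off its seat, and leave the things standing around the projector where they are.

Things in the scene. Friction and masses are not known exactly. Their poses are not given: they have to be found in the camera images.
- projector: White box-shaped light projector, 270 x 270 mm and 100 mm tall, bolted to the cart. Origin: centre of its underside; z up. The picture wheel on its flat top turns about the vertical through the origin. Six picture discs ring the wheel, centred 108 mm from that axis: 45, 90 and 135 degrees to either side of the wheel's rest position, which is at the projector's -x. A lens sticks out 22 mm at +x.
- wheel (a joint): Angle of the picture wheel, rad: 0 = tab at rest position (every start), positive = anticlockwise from above, stops at +-2.55. Aluminium disc 124 mm across, upper face 108 mm above the cart. A sprung detent clicks every 45 degrees (0.785 rad): crossing a hump takes about 4 N on the tab; past halfway it springs ahead into the next click.
- tab: Black upright tab fixed near the wheel's rim, the only thing standing above the wheel: 42 mm long along the wheel's radius (local x; -x points outward to the picture), 12 mm thick, 28 mm high. Origin: centre of its underside, 61 mm from the wheel axis, 108 mm above the cart; it spans 40 to 82 mm from the axis, top 136 mm above the cart.
- pointer (a point): Point straight ahead of the tab, 108 mm from the wheel's axis: the spot that the tab points at. It lies over the middle of a picture disc when the wheel rests in that click.
- star: White picture disc with a black five-pointed star, 40 mm across, 5 mm high, fixed on the projector's top. Origin: centre of its underside. It lies at 90 or 135 degrees on either side of the rest position; moon, three-stripe and fish discs share the other three such places in any order, a ball and two bubbles are always at 45 degrees.
- wheel_lift (a joint): Height in m by which the wheel has been pulled up on its spindle; 0 = seated, at most 0.03. Its weight of 7 N holds it down.
- button_box: White box 130 x 130 x 57 mm with four square grey buttons, loose, left of the projector (its +y side), to be left alone. Origin: centre of its underside.
- sanitiser: Small round bottle, 54 mm across, 100 mm tall, loose, at the projector's -y side, to be left alone. Origin: centre of its underside.
- tape: Roll of tape lying flat, 70 mm across, 25 mm high, loose, at the projector's -y side, to be left alone. Origin: centre of its underside.

How it is judged (in metres and radians):
On the way, in this order (a step that is already met when the one before it is completed fails the run):
1. the finger pushes on the tab (contact force between the fingers and tab above 0.5 N), for 0.05 s.
2. the tab points at the star (horizontal distance between pointer and star below 0.014 m), for 0.2 s.
At the end, for the whole second after the job is handed in: The spot the tab points at is within 14 mm of the middle of the star disc, and the wheel is at rest and seated (not raised by 3 mm or more) (horizontal distance between pointer and star below 0.014 m and velocity of joint wheel between -0.1 and 0.1 rad/s and velocity of joint wheel_lift below 0.01 m/s and value of joint wheel_lift below 0.003 m); the robot touches nothing.
It fails at once if the wheel is pulled up off its seat by more than 6 mm (value of joint wheel_lift above 0.006 m).
It fails at once if the button box is displaced by more than 20 mm, lifted or tipped (distance of button_box from where it was at the start of the episode above 0.02 m or angle between button_box's own z axis and vertical above 0.35 rad).
It fails at once if the bottle is displaced by more than 20 mm, lifted or tipped (distance of sanitiser from where it was at the start of the episode above 0.02 m or angle between sanitiser's own z axis and vertical above 0.35 rad).
It fails at once if the roll of tape is displaced by more than 20 mm, lifted or tipped (distance of tape from where it was at the start of the episode above 0.02 m or angle between tape's own z axis and vertical above 0.35 rad).
It also fails if it takes over 48 s, if anything falls off the work surface, if the arm or the gripper's body presses on something with over 40 N, if the wrist force passes 120 N, or if a joint passes its speed limit or range.

## Working session

There is one attempt and no reset: what is moved stays moved. The work goes in short steps, Python scripts to look and compute and a shell command to move; the robot and the scene stay as the last step left them, time stands still between calls to the robot, and variables do not carry over. Pictures are saved under pics/ and viewed, about 8 in all and at most 12, crops included, and the job is handed in when it is done.

```bash
mkdir -p pics; python3 - <<'E'
from workcell import telemetry, viewer
import cv2,pickle
s=telemetry.state();print(s['time_s'],s['ee_pos'],s['ee_rot'],s['gripper_width'])
for n in('top','scene'):
    f=viewer.grab_frame(n);pickle.dump(f,open(f'{n}.pkl','wb'));cv2.imwrite(f'pics/{n}0.png',f['color'][:,:,::-1])
    print(f['K'],f['rvec'],f['tvec'])
E
```

```text
0.0 [ 135.34775739 -558.35465288  232.12368382] [-1.79899095e+02 -1.94398661e-03  1.36248861e+01] 91.22739692537431
[[575.16821625   0.         313.1557147 ]
 [  0.         575.16821625 241.19085719]
 [  0.           0.           1.        ]] [ 2.14464035 -2.19066386  0.10259723] [  43.67707097  559.35262078 1011.45028519]
[[604.44939378   0.         313.77653904]
 [  0.         604.44939378 239.88837467]
 [  0.           0.           1.        ]] [ 2.22613798  0.66203644 -0.31285138] [-484.94438996 -115.30953067 1301.88498697]
```

View pics/top0.png

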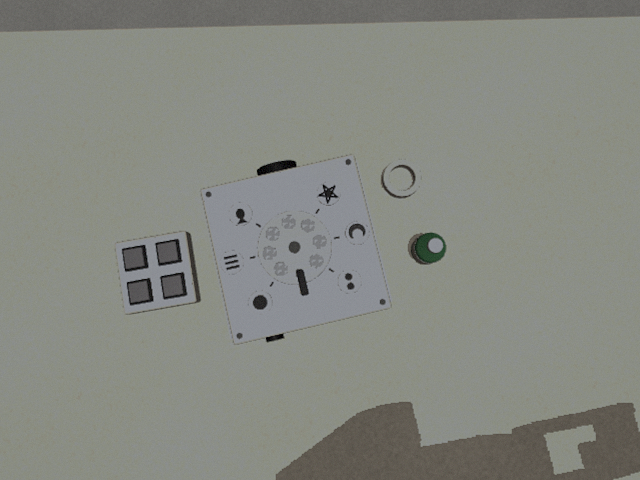

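View pics/scene0.png

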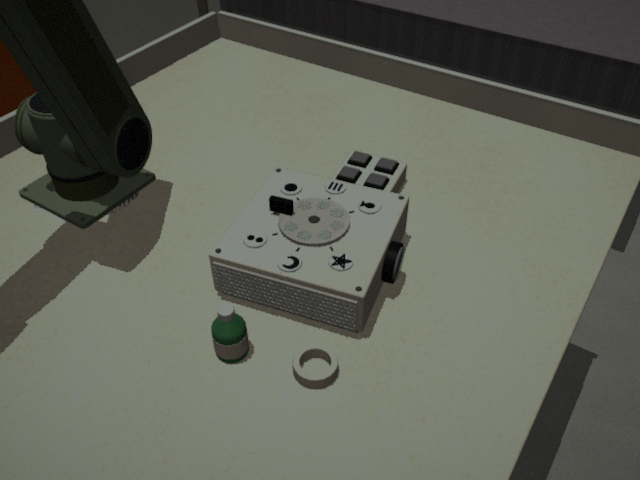

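The top view shows the spindle at (294,247), the tab at (302,282), and the star at (328,193). So the star lies 135° anticlockwise from rest, which is three clicks. The scene view agrees. Next I measure the positions.

```bash
cat >h.py <<'E'
import numpy as np,cv2,pickle
def ray(f,uv,z):
    R=cv2.Rodrigues(np.array(f['rvec'],float))[0];t=np.array(f['tvec'],float).ravel()
    d=R.T@np.linalg.inv(f['K'])@np.array([*uv,1.]);c=-R.T@t
    return c+d*(z-c[2])/d[2]
def proj(f,p): return cv2.projectPoints(np.array([p],float),np.array(f['rvec'],float),np.array(f['tvec'],float),np.array(f['K']),None)[0].ravel()
E
python3 - <<'E'
from h import *
f=pickle.load(open('top.pkl','rb'));g=pickle.load(open('scene.pkl','rb'))
im=cv2.cvtColor(f['color'],cv2.COLOR_RGB2GRAY)
def blob(uv,z,r=11,th=90):
    x,y=uv;w=im[y-r:y+r+1,x-r:x+r+1];m=(w<th);yy,xx=np.nonzero(m)
    c=np.array([xx.mean()+x-r,yy.mean()+y-r]);return c,ray(f,c,z),m.sum()
P={}
for n,uv,z,r in [('hub',(294,247),110,8),('s1',(208,194),101,5),('s2',(348,162),101,5),('s3',(382,301),101,5),('s4',(239,335),101,5),('star',(328,193),105,11),('ball',(260,302),105,11),('tab',(302,282),136,16)]:
    c,p,k=blob(uv,z,r,130 if n=='hub' else 90);P[n]=p;print(n,c.round(1),p.round(1),k,proj(g,p).round(1))
c=(P['s1']+P['s2']+P['s3']+P['s4'])/4
d=(P['s1']+P['s2']-P['s3']-P['s4']);yaw=np.arctan2(d[1],d[0])
print('centre',c,'yaw',np.degrees(yaw))
for n in('star','ball','tab'):
    v=P[n]-c;print(n,np.hypot(*v[:2]),(np.degrees(np.arctan2(v[1],v[0])-yaw)+180)%360)
for n,uv,z in[('tape',(401,179),25),('bottle',(434,246),95),('bbox',(157,272),57)]:print(n,ray(f,uv,z))
E
```

```text
hub [294.1 246.8] [543.3  63.3 110. ] 128 [314.8 218.3]
s1 [208. 194.] [637.1 208.1 101. ] 21 [401.9 196.8]
s2 [347.7 161.5] [687.9 -30.2 101. ] 22 [360.  288.2]
s3 [382.  301.3] [450.1 -80.7 101. ] 22 [219.6 250.2]
s4 [238.9 335.2] [399.2 157.5 101. ] 23 [279.3 169.7]
star [328.  192.9] [633.7   4.7 105. ] 148 [341.7 259.9]
ball [259.7 301.9] [453.4 122.1 105. ] 158 [291.7 186.4]
tab [301.7 281.8] [484.2  51.1 136. ] 201 [282.  198.7]
centre [543.58426798  63.68160454 101.        ] yaw 11.987150934821
star 107.68993050993004 134.7874104533273
ball 107.46014613993579 315.0735261392433
tab 60.68605418739508 0.02253766886019548
tape [ 671.38662698 -131.36617288   25.        ]
bottle [ 540.9080676  -172.09289474   95.        ]
bbox [508.96002402 306.0638741   57.        ]
```

```bash
python3 -m jog '[[[4.0,-4.6,0],0,0],[[4.0,-4.6,0],0,0],[[4.0,-4.6,0],0,0],[[4.0,-4.6,0],0,0],[[4.0,-4.6,0],0,0],[[4.0,-4.6,0],0,0],[[4.0,-4.6,0],0,0],[[4.0,-4.6,0],0,0],[[4.0,-4.6,0],0,0],[[0,0,0],0,0]]' 20
cat >>h.py <<'E'
def goal(theta,gap=0,z=138,rad=61):
    "tool shift (cm) and turn (deg) to a pose behind the tab at wheel angle theta, for a face gap"
    from workcell import telemetry
    from scipy.spatial.transform import Rotation as Ro
    s=telemetry.state();p=s['ee_pos'];R=Ro.from_euler('xyz',s['ee_rot'],degrees=True).as_matrix()
    a=np.radians(192+theta);g=np.array([543.5,63.5,0])+rad*np.array([np.cos(a),np.sin(a),0])-(19.5+gap)*np.array([-np.sin(a),np.cos(a),0]);g[2]=z
    yaw=s['ee_rot'][2]
    rel=p-np.array([543.5,63.5,0]);y=np.radians(yaw+180);r=rel@[np.cos(y),np.sin(y),0];t=rel@[-np.sin(y),np.cos(y),0]
    print('t',s['time_s'],'pos',np.round(p,1),'rot',np.round(s['ee_rot'],1),'F',np.round(s['force'],1),'w',round(s['gripper_width'],1),'q6',round(s['qpos'][5],1))
    print('shift cm',(R.T@(g-p)/10).round(2),'turn',round(-((12+theta-yaw+180)%360-180),1),'| tool-frame angle',round((yaw-12)%360,1),'rad',r.round(1),'tan',t.round(1))
E
python3 -c "from h import *;goal(0,20,200)"
```

```text
time_s: 1.35
ee_pos: [394.1, -58.5, 230.5]
ee_rot: [-179.8, -0.1, 13.5]
force: [0.1, -0.8, 0.1]
gripper_width: 0.2
t 1.35 pos [394.1 -58.5 230.5] rot [-1.798e+02 -1.000e-01  1.350e+01] F [ 0.1 -0.8  0.1] w 0.2 q6 66.1
shift cm [ 11.37 -12.47   3.12] turn 1.5 | tool-frame angle 1.5 rad 173.8 tan 83.7
```

```bash
python3 -m jog '[[[3.8,-4.2,0],0.5,0],[[3.8,-4.1,0],0.5,0],[[3.8,-4.2,0],0.5,0],[[0,0,0],0,0]]'
python3 -c "from h import *;goal(0,15,138)"
```

```text
time_s: 1.85
ee_pos: [478.8, 88.7, 230.0]
ee_rot: [-180.0, 0.0, 11.7]
force: [-0.5, -1.3, -0.6]
gripper_width: 0.7
t 1.85 pos [478.8  88.7 230. ] rot [-180.     0.    11.7] F [-0.5 -1.3 -0.6] w 0.7 q6 87.4
shift cm [-0.29  0.36  9.2 ] turn -0.3 | tool-frame angle 359.7 rad 58.3 tan -37.7
```

```bash
python3 -m jog '[[[-0.3,0.2,3],-0.3,0],[[0,0,3],0,0],[[0,0,2],0,0],[[0,0,1.2],0,0],[[0,0,0],0,0]]'
python3 -c "
from h import *;goal(0,0,138)
from workcell import viewer
f=viewer.grab_frame('scene');cv2.imwrite('pics/s1.png',cv2.resize(f['color'][120:320,180:440,::-1],None,fx=3,fy=3))"
```

```text
time_s: 2.48
ee_pos: [473.6, 77.9, 135.1]
ee_rot: [179.9, 0.2, 11.6]
force: [0.4, -0.7, 0.4]
gripper_width: 0.6
t 2.475 pos [473.6  77.9 135.1] rot [179.9   0.2  11.6] F [ 0.4 -0.7  0.4] w 0.6 q6 86.6
shift cm [ 0.44  0.91 -0.29] turn -0.4 | tool-frame angle 359.6 rad 65.6 tan -28.2
```

View pics/s1.png

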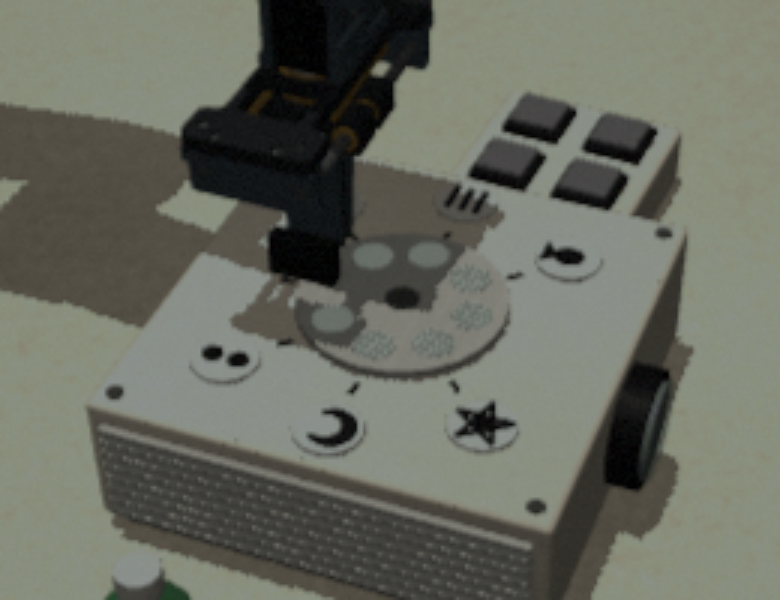

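The crop shows the finger standing behind the tab at about (320,255), on its clockwise side, with the tips clear of the wheel. I start the push.

```bash
python3 -m jog '[[[0.4,0.5,-0.2],0,0],[[0,0.4,0],0,0],[[-0.15,0.54,0],-5,0],[[-0.15,0.54,0],-5,0],[[-0.15,0.54,0],-5,0],[[-0.15,0.54,0],-5,0]]'
python3 -c "from h import *;goal(30,0,138)"
```

```text
time_s: 3.28
ee_pos: [482.6, 48.9, 140.6]
ee_rot: [-179.8, -0.2, 32.1]
force: [-0.5, 3.1, -1.4]
gripper_width: 0.4
t 3.275 pos [482.6  48.9 140.6] rot [-179.8   -0.2   32.1] F [-0.5  3.1 -1.4] w 0.4 q6 62.0
shift cm [-0.41  1.13  0.26] turn -9.9 | tool-frame angle 20.1 rad 59.3 tan -20.1
```

```bash
python3 -m jog '[[[-0.2,0.54,0.1],-5,0],[[-0.2,0.54,0.1],-5,0],[[-0.15,0.54,0],-5,0],[[-0.15,0.54,0],-5,0],[[-0.15,0.54,0],-5,0],[[-0.15,0.54,0],-5,0]]'
python3 -c "from h import *;goal(60,0,138)"
```

```text
time_s: 4.03
ee_pos: [499.6, 18.6, 141.3]
ee_rot: [179.9, -0.4, 63.1]
force: [-1.9, 1.3, -0.1]
gripper_width: 0.6
t 4.025 pos [499.6  18.6 141.3] rot [179.9  -0.4  63.1] F [-1.9  1.3 -0.1] w 0.6 q6 27.2
shift cm [-0.34  0.9   0.32] turn -8.9 | tool-frame angle 51.1 rad 59.9 tan -18.9
```

```bash
python3 -m jog '[[[-0.15,0.54,0.1],-5,0],[[-0.15,0.54,0.1],-5,0],[[-0.15,0.54,0.05],-5,0],[[-0.15,0.54,0.05],-5,0],[[-0.15,0.54,0.05],-5,0],[[-0.15,0.54,0.05],-5,0],[[-0.15,0.54,0],-5,0]]'
python3 -c "from h import *;goal(115,0,138)"
```

```text
time_s: 4.9
ee_pos: [532.8, 1.0, 140.4]
ee_rot: [179.8, -0.5, 99.3]
force: [-0.5, -0.6, 0.3]
gripper_width: 0.4
t 4.9 pos [532.8   1.  140.4] rot [179.8  -0.5  99.3] F [-0.5 -0.6  0.3] w 0.4 q6 -11.1
shift cm [-0.31  3.18  0.24] turn -27.7 | tool-frame angle 87.3 rad 60.0 tan -20.7
```

```bash
python3 -m jog '[[[-0.15,0.58,0.1],-5,0],[[-0.15,0.58,0.1],-5,0],[[-0.15,0.54,0.05],-5,0],[[-0.15,0.54,0.05],-5,0],[[-0.15,0.54,0],-5,0],[[-0.15,0.54,0],-5,0],[[-0.15,0.54,0],-5,0],[[0,0,0],0,0]]'
python3 -c "from h import *;goal(135,0,138)"
```

```text
time_s: 5.9
ee_pos: [569.4, 5.1, 140.7]
ee_rot: [179.9, -0.6, 135.5]
force: [-0.4, -0.7, 0.5]
gripper_width: 0.7
t 5.9 pos [569.4   5.1 140.7] rot [179.9  -0.6 135.5] F [-0.4 -0.7  0.5] w 0.7 q6 -46.6
shift cm [-0.42  1.65  0.27] turn -11.5 | tool-frame angle 123.5 rad 59.5 tan -23.5
```

No contact force at 123°, so the wheel has probably sprung into the third click. I back off, rise and look.

```bash
python3 -m jog '[[[0,-0.8,0],0,0],[[0,-0.5,-1],0,0],[[0,0,-4],0,0],[[0,0,-5],0,0],[[-3,-5,-2],0,0],[[-3,-5,0],0,0],[[-3,-5,0],0,0],[[0,0,0],0,0]]'
python3 - <<'E'
from h import *
from workcell import viewer
f=viewer.grab_frame('top');cv2.imwrite('pics/t2.png',cv2.resize(f['color'][130:360,100:460,::-1],None,fx=2,fy=2))
g=viewer.grab_frame('scene');cv2.imwrite('pics/s2.png',cv2.resize(g['color'][120:400,180:440,::-1],None,fx=2,fy=2))
pickle.dump((f,g),open('end.pkl','wb'))
E
```

```text
time_s: 6.9
ee_pos: [515.9, -182.0, 269.5]
ee_rot: [179.8, -0.1, 135.2]
force: [0.0, -0.1, -0.5]
gripper_width: 0.2
```

View pics/t2.png

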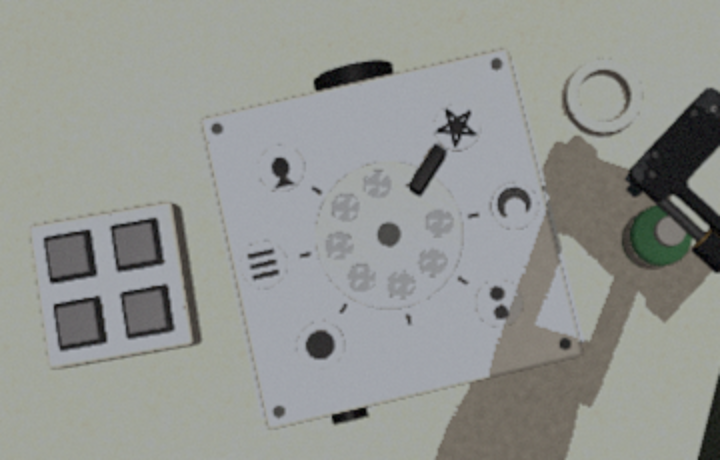

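View pics/s2.png

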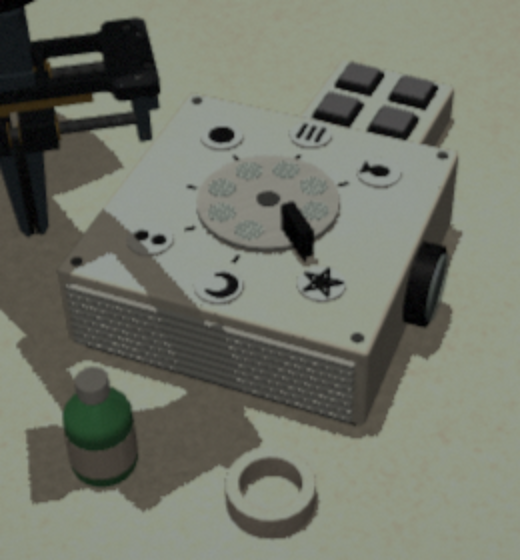

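In both views the tab at (427,169) in the top crop points at the star at (457,127). The tape, bottle and button box are where they were. I do one numeric check before handing in.

```bash
python3 - <<'E'
from h import *
from workcell import viewer,telemetry,job_done
f=viewer.grab_frame('top');im=cv2.cvtColor(f['color'],cv2.COLOR_RGB2GRAY)
w=(im[196:232,294:333]<90).astype(np.uint8);n,l,st,ce=cv2.connectedComponentsWithStats(w);i=1+st[1:,4].argmax()
t=ray(f,ce[i]+[294,196],136);c=np.array([543.5,63.5]);v=t[:2]-c;p=c+108*v/np.hypot(*v)
print(st[i,4],t,np.hypot(*v),'theta',(np.degrees(np.arctan2(v[1],v[0]))-192)%360,'pointer-star',np.hypot(*(p-[633.7,4.7])))
s=telemetry.state();print(s['time_s'],s['force'],abs(s['qvel']).max())
if np.hypot(*(p-[633.7,4.7]))<8: print(job_done())
E
```

```text
210 [592.91888413  30.22343693 136.        ] 59.57814832688515 theta 134.04536127492761 pointer-star 1.641924550181094
7.05 [-0.39446195 -0.53097026  0.4920563 ] 1.4622888475010591
the job is handed in; nothing more can be done
None
```

The projector is set to the star, and the job is handed in. With the closed fingertips I pushed the tab three clicks anticlockwise (+135°), then backed off and moved clear.

- **Tab position:** the last camera measurement put the wheel at 134.0° and the spot the tab points at about 1.6 mm from the star's centre, against 14 mm allowed.
- **Robot clear:** the external force read under 1 N, about the sensor's noise. The clock stood at about 7 s of the 48 s allowed.
- **Things around it:** the bottle, tape and button box looked unmoved in the pictures. I compared the tape's position with the first picture by hand and judged the other two by eye.
- **Wheel seating:** I did not measure wheel lift. The wheel looked seated in both views.

None of the checks failed or disagreed. The highest joint speed read 1.5 deg/s just before handing in, so the arm was still settling slightly, well away from everything.

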